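# Start a photometer reading

### The job

Take a reading on the bench photometer with the fingertips: first press the raised end of the rocker on the power block fully down to switch it on, then push the photometer's open lid fully shut, and then press the long key on the photometer's front deck fully down and let it come up again. Do not press the other two keys, do not lift anything (the lid included), and leave the glassware and other loose things around where they stand.

Things in the scene. Friction and masses are not known exactly. Their poses are not given: they have to be found in the camera images.
- power_block: Fixed grey power block, 170 (x) x 120 (y) x 55 mm high, one rocker in the middle of its top. Origin: centre of its underside, on the table. The rocker is a shallow V, 40 mm wide, its two halves each 40 mm long along the block's x; pivot at the block's centre, 60 mm above the table.
- rocker (a joint): Angle of the white rocker: 0 = off, 0.40 rad = fully on; starts within 0.04 of off. Off: the half on the block's +x side slopes up (its end about 76 mm above the table), the other half is level. Pressing the raised half down until it lies level (top 63 mm above the table) switches it on. Takes 3 to 4 N at 28 mm from the pivot; stays where it is left.
- rocker_end (a point): Point on the top face of the raised half of the rocker (block's +x side), on its centre line 28 mm from the pivot: where to press. It moves with the rocker: about 74 mm above the table when off, 63 mm when fully on.
- photometer: Fixed white bench photometer, 280 (x) x 240 (y) mm. Origin: centre of its underside, on the table. Low key deck in front (x -140 to -30 mm), top 50 mm above the table; behind it (x -30 to +140 mm) the sample chamber housing, top 80 mm above the table, with an opening 100 x 120 mm at its middle that the lid covers.
- lid (a joint): Opening angle of the photometer's lid: 0 = shut, starts 0.40 to 0.75 rad open. Flat grey plate 120 (x) x 150 (y) x 10 mm, hinged along its far edge: hinge line at photometer x = +125 mm, 80 mm above the table. Shut, its top is 90 mm above the table. Stiff hinge (0.22 N m), stays where put; pushing straight down on its top at photometer x = +55, y = 0 mm takes 3 to 6 N and shuts it.
- lid_edge (a point): Middle of the free (near) edge of the lid, on its top face; moves with the lid.
- key_long (a joint): How far the long key is pressed: 0 = up, 6 mm = fully down. The reading key: a grey bar 22 (x) x 55 (y) mm standing 14 mm proud of the deck at photometer x = -90, y = -65 mm. Spring return, about 1.5 N to start, 5 N fully down.
- key_long_top (a point): Centre of the top of the long key (64 mm above the table when up).
- key_round (a joint): How far the round key is pressed (0 to 6 mm): 20 mm diameter, grey, 14 mm proud, at photometer x = -90, y = +25 mm. Not to be pressed.
- key_square (a joint): How far the square key is pressed (0 to 6 mm): 20 x 20 mm, grey, 14 mm proud, at photometer x = -90, y = +85 mm. Not to be pressed.
- amber_bottle: Loose capped amber bottle, 56 mm diameter, 105 mm high, behind the power block. Origin: centre of its underside. Leave alone.
- jar: Loose glass jar with a lid, 56 mm diameter, 62 mm high, beside the power block. Origin: centre of its underside. Leave alone.
- beaker: Loose glass beaker, 52 mm diameter, 70 mm high, beside the power block on the other side from the jar. Origin: centre of its underside. Leave alone.
- cuvette_box: Loose flat white box, 60 (x) x 90 (y) x 28 mm high, in front of the photometer. Origin: centre of its underside. Leave alone.
- flask: Loose conical glass flask, 64 mm diameter at the foot, 98 mm high, in front of the power block. Origin: centre of its underside. Leave alone.
- capped_tube: Loose white capped tube standing on its foot, 38 mm diameter, 90 mm high, in front of the photometer. Origin: centre of its underside. Leave alone.

How it is judged:
By the outcome, as a careful person would: the job done as asked, in the order asked, and still so for the second after the job is handed in, with the robot touching nothing.
It also fails if it takes over 56 s, if anything falls off the work surface, if the arm or the gripper's body presses on something with over 40 N, if the wrist force passes 120 N, or if a joint passes its speed limit or range.

### The arm

A 6-joint arm with a two-finger parallel gripper is mounted at the origin on the work surface. World frame = base frame: x ahead of the robot, y to its left, z up, the work surface at z = 0. Lengths are in mm, angles in rad, forces in N, time in s.
With the tool pointing down it reaches from about 275 to 825 mm from the base axis. Payload 5.2 kg.
Tool frame: the origin (TCP) lies on the front face of the gripper's body, between the roots of the fingers; the fingertips stand 84 mm ahead of it and the grasp point (between the pads) lies 65 mm ahead of it; z points along the fingers, x is the direction in which the jaws open and shut, and the axes are right-handed (so a half turn about z gives the same grasp; the last joint's range is limited). The gripper opens to 93 mm and grips with 3 to 60 N. Pads are 15 mm wide; open, the fingers measure 128 mm over their backs; the gripper's body (75 mm by 188 mm) begins 65 mm behind the grasp point.
Start: joints at [1.042, 0.259, 1.535, -0, 1.348, -0.203], TCP at [176.015, 521.08, 302.753] pointing down, gripper open.
Joint ranges: [-3.14, 3.14], [-0.91, 2.08], [0.19, 2.58], [-1.22, 4.36], [0.22, 2.71], [-3.12, 3.12]. Speed limits (rad/s): [2.57, 2.57, 3.14, 3.14, 3.14, 3.14].

### API

Orientations are given as a unit quaternion [w, x, y, z].
In Python, from cell import sensors, read_camera, calibration, ticket, finder gives the robot as it stands.
- The arm moves only by the tool servo_tool, never from a script. Its argument "plan" is a list that holds one entry, the list of rows, each a list of 7 numbers: the turn, a rotation vector about the tool's x, y, z in rad, then the shift along the tool's x, y, z in mm, then the finger opening in mm, from 0 to 93. In form: [[[rx, ry, rz, tx, ty, tz, fingers], ...]]. A call has 1 to 8 rows; each row is the pose to reach, as a shift and turn from the pose commanded when the call began, along the tool's axes at that moment; what a row does not reach only later rows make up. A row lasts 1/12 s, in which the tool goes at most 41.7 mm and 7.16 degrees, less where a joint would pass 70% of its speed; a pose out of reach is approached as far as the arm can. A call with a gripper value outside its range is refused whole. The fingers move at their own pace and stop on an object; "newtons" is the grip in N (left out, the last holds). Time passes only in rows, so rows that repeat a pose let the fingers close. It gives the time, the measured TCP pose, the force and the opening at its end, in the units of the state.
- sensors.observe(): the state, without advancing time (a new reading comes with each control period).
- read_camera(name): name is "scene" or "top" or "wrist"; returns (picture, depth): 384x512x3 uint8, red, green, blue; 384x512 float32, mm along the optical axis (not along the pixel's ray), 0 where there is no reading.
- calibration(name): a dict with "fx", "fy", "cx", "cy" (pixels), "k1" (the pictures are not rectified: a ray, as slopes to the right and down, at radius r is drawn at 1 + k1 r^2 times it, then the intrinsics apply), "R" (3x3) and "t" (3): a world point X has camera coordinates R X + t. Camera axes: x right, y down, z forward; pixel columns grow to the right and rows downward; lengths in mm; the calibration is good to about 2 mm. A picture is of the moment at which its call begins: read the wrist's pose just before it. calibration takes no time and is no camera call; for the wrist camera it gives the pose at the moment of the call.
- ticket.sign_off(): hands the job in, once; it reports no verdict.
Trained networks look in the newest picture that a camera, given by its name, has taken for a name from the list of things; names that differ only in an ending like _2 or _b are one class to them, and where a whole thing is asked for, a point or a joint stands for the part that bears it (a point fixed in the world has none). Each returns a list of dicts, best first, with "conf" (0 to 1); they miss things now and then, are a little off and sometimes report something else, mostly with a low value. They report only what shows in the picture. A call takes as long as a camera call.
- finder.boxes_of(camera, thing): "location" ([x, y, z] in mm, in world coordinates, good to about 4 mm: the middle of the surface that is visible of it).
- finder.cut_out(camera, thing): "mask" (384x512 bool, what is visible of it).
The state is a dict: "time_s": time; "joint_pos": joint angles; "dq": joint speeds; "effort": joint torques, N m; "tcp_pos": TCP position; "tcp_rot": TCP orientation; "ft_force": force on the tool from outside, world axes, zero at the start; "ft_torque": the same for the moment, N m; "grip_width": finger opening in mm.
Only numpy, scipy, OpenCV 4.12 (cv2) and the standard library are available. Lean on these libraries where they do the work, as an engineer would, in place of code of your own. Each camera call takes 0.05 s, during which the arm holds its last target.

## Working session

There is one attempt and no reset: what is moved stays moved. The work goes in short steps, Python scripts to look and compute and a tool call to move; the robot and the scene stay as the last step left them, time stands still between calls to the robot, and variables do not carry over. Pictures are saved under pics/ and viewed, and the job is handed in when it is done.

Besides the shell and the picture viewer there is one more tool, called after "Call:" as name(argument=value, ...), one argument or row to a line, values as JSON. servo_tool: Moves the arm, as the interface text tells. Its arguments: {"type":"object","properties":{"plan":{"type":"array","items":{"type":"array","items":{"type":"array","items":{"type":"number"}}}},"newtons":{"type":"number"}},"required":["plan"]}

```bash
ls; mkdir -p pics; python3 - <<'E'
from cell import sensors, read_camera, calibration, ticket, finder
import cv2
print(sensors.observe())
for c in ["scene","top","wrist"]:
    p,d=read_camera(c); cv2.imwrite(f"pics/{c}0.png",p[:,:,::-1]); 
    for t in ["power_block","rocker","rocker_end","photometer","lid","lid_edge","key_long_top","key_round","key_square","flask","capped_tube","cuvette_box","amber_bottle","jar","beaker"]:
        try: r=finder.boxes_of(c,t)
        except Exception as e: r=e; print(c,t,e); continue
        print(c,t,[([round(float(v)) for v in q["location"]],round(float(q["conf"]),2)) for q in r[:2]])
print(sensors.observe()["time_s"])
E
```

```text
pics
{'time_s': 0.0, 'joint_pos': array([ 1.04220713e+00,  2.59340642e-01,  1.53608211e+00, -4.13596443e-05,
        1.34802940e+00, -2.02806375e-01]), 'dq': array([ 1.32865978e-03, -9.12968382e-04, -7.87025145e-05, -1.02685058e-03,
        1.27698794e-03,  3.76092284e-04]), 'effort': array([-1.99222974e-03, -4.37303782e+01, -2.84004021e+01,  7.16038118e-02,
        4.15605039e-02, -1.22800175e-04]), 'tcp_pos': array([175.80937012, 520.71243894, 301.91924807]), 'tcp_rot': array([ 3.97276802e-04,  8.12416364e-01,  5.83077000e-01, -8.40844330e-04]), 'ft_force': array([-0.3357843 , -0.31179697, -0.11426899]), 'ft_torque': array([-0.01029666,  0.02067933,  0.0046056 ]), 'grip_width': 92.7979969984311}
scene power_block [([572, 164, 50], 0.9)]
scene rocker [([543, 187, 62], 0.83)]
scene rocker_end [([544, 190, 65], 0.63), ([565, 68, 42], 0.16)]
scene photometer [([657, -212, 74], 0.78)]
scene lid [([638, -211, 124], 0.61)]
scene lid_edge [([642, -206, 124], 0.88), ([557, 299, 53], 0.39)]
scene key_long_top []
scene key_round [([640, -209, 124], 0.66), ([661, -212, 76], 0.41)]
scene key_sq
[... 564 characters left out ...]
_top [([466, -110, 63], 0.35)]
top key_round [([472, -171, 62], 0.48)]
top key_square []
top flask [([421, 141, 34], 0.78), ([629, -209, 131], 0.53)]
top capped_tube [([360, -259, 90], 0.81), ([468, -172, 64], 0.44)]
top cuvette_box [([352, -131, 31], 0.84)]
top amber_bottle [([657, 201, 73], 0.71), ([629, -210, 132], 0.71)]
top jar [([547, 71, 65], 0.56)]
top beaker [([548, 313, 38], 0.84), ([458, -260, 62], 0.57)]
wrist power_block []
wrist rocker []
wrist rocker_end []
wrist photometer []
wrist lid []
wrist lid_edge []
wrist key_long_top []
wrist key_round []
wrist key_square []
wrist flask []
wrist capped_tube []
wrist cuvette_box []
wrist amber_bottle []
wrist jar []
wrist beaker []
2.4
```

View pics/top0.png

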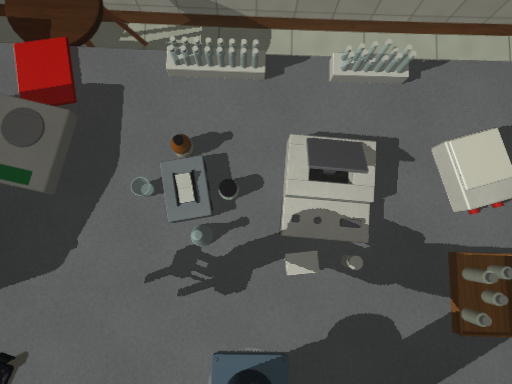

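View pics/scene0.png

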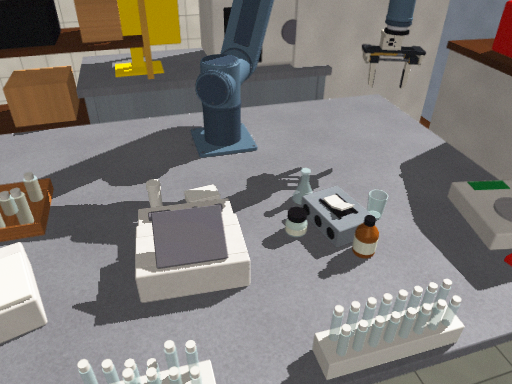

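```bash
cat > h.py <<'E'
from cell import sensors, read_camera, calibration, ticket, finder
import cv2, numpy as np
def world(d,c):
    K=np.array([[c["fx"],0,c["cx"]],[0,c["fy"],c["cy"]],[0,0,1.]]); 
    v,u=np.mgrid[0:d.shape[0],0:d.shape[1]]
    pts=np.stack([u,v],-1).reshape(-1,1,2).astype(np.float64)
    n=cv2.undistortPoints(pts,K,np.array([c["k1"],0,0,0.])).reshape(d.shape+(2,))
    X=np.dstack([n*d[...,None],d]); R=np.array(c["R"]);t=np.array(c["t"])
    W=(X-t)@R; W[d==0]=np.nan
    return W
E
python3 - <<'E'
from h import *
np.set_printoptions(linewidth=200,suppress=True,precision=0)
for c in ["top","scene"]:
    p,d=read_camera(c); W=world(d,calibration(c)); np.savez(f"{c}.npz",p=p,W=W)
    if c=="top":
        print(W[186,185],np.nanstd(W[60:100,280:320,2]), W[280,400])
        print("block z"); print(W[152:222:3,160:214:3,2])
        z=W[152:222,160:214]
    for n,(a,b,e,f) in {"blk":(148,226,150,245),"pho":(125,280,270,390)}.items():
        if c=="top":
            im=cv2.resize(p[a:b,e:f],None,fx=6 if n=="blk" else 5,fy=6 if n=="blk" else 5,interpolation=cv2.INTER_CUBIC); cv2.imwrite(f"pics/{c}_{n}.png",cv2.convertScaleAbs(im[:,:,::-1],alpha=1.5))
E
```

```text
[549. 188.  63.] 1.907650141832463 [ 306. -420.    3.]
block z
[[ 1. -3.  2. -0. -2. 60. 66. 65. 64. 49. 31.  1.  4.  2. -2. -6. -2. -1.]
 [ 1. -0.  0.  1.  1.  1. 38. 46. 40. 29. 11. -3.  1. -1. -0.  1.  1.  1.]
 [ 0.  1. -1.  0.  1.  3. -3.  1. 54. 54. 51. 54. 56. 60. 55. -2. -1. -3.]
 [ 2. 53. 53. 54. 51. 53. 53. 54. 52. 52. 55. 58. 53. 54. 54.  1.  2. -2.]
 [54. 57. 54. 51. 52. 55. 59. 54. 54. 55. 54. 56. 54. 53. 53. -2. -4. -1.]
 [51. 57. 53. 55. 57. 51. 52. 52. 57. 57. 55. 56. 55. 55. 54. 26. -2. -1.]
 [-1. 54. 56. 57. 56. 54. 54. 56. 57. 55. 54. 57. 52. 54. 53. 39. -1. -2.]
 [ 1. 56. 57. 55. 57. 53. 54. 55. 76. 77. 56. 59. 55. 56. 54. 47.  2. -1.]
 [ 2. 55. 57. 53. 55. 74. 74. 75. 75. 75. 59. 60. 59. 53. 56. 52.  3. -1.]
 [-2. 55. 55. 54. 52. 75. 73. 71. 69. 70. 71. 59. 53. 54. 54. 56.  1.  3.]
 [ 2. 52. 57. 55. 54. 62. 69. 72. 66. 68. 67. 59. 55. 56. 57. 53. -1. -0.]
 [ 0. 53. 51. 53. 55. 63. 64. 65. 66. 64. 64. 59. 51. 54. 56. 58. 22.  2.]
 [-5. 57. 57. 55. 56. 61. 63. 63. 64. 62. 64. nan 54. 56. 56. 54. 37.  0.]
 [ 1. -1. 53. 53. 56. 61. 63. 65. 62. 64. 63. 54. 55. 55. 56. 56. 41.  0.]
 [-1.  2. 54. 57. 55. 59. 65. 62. 63. 66. 65. 58. 59. 53. 56. 54. 48.  0.]
 [ 0. -0. 55. 52. 57. 54. 54. 64. 63. 66. 62. 63. 60. 57. 55. 57. 55. -2.]
 [-6.  2. 55. 53. 54. 53. 54. 62. 65. 63. 63. 64. 61. 56. 57. 56. 53.  3.]
 [ 2. -2. 55. 52. 56. 55. 59. 54. 54. 53. 56. 54. 56. 59. 55. 54. 54. 17.]
 [ 1. -1. 56. 56. 56. 51. 54. 56. 58. 58. 54. 55. 53. 57. 53. 57. 55. 34.]
 [-1. -1. 52. 55. 55. 57. 54. 54. 56. 55. 53. 54. 53. 52. 55. 55. 57. 39.]
 [ 2.  1.  1. 56. 53. 53. 56. 58. 52. 57. 56. 57. 55. 54. 56. 57. 54. 50.]
 [-1.  0. -3. 53. 57. 54. 58. 55. 54. 56. 57. 55. 55. 54. 53. 52. 50. 37.]
 [-0.  0.  2. 54. 55. 54. 54. 55. 56. 53. 53. 42. 27.  9.  2.  1. -0. -3.]
 [-2.  2.  1. 57. 53. 44. 27.  8.  1. -1.  0.  0.  2.  6. -1.  3.  1.  2.]]
```

```bash
python3 - <<'E'
from h import *
np.set_printoptions(suppress=True,precision=1)
W=np.load("top.npz")["W"]; z=W[...,2]
def comp(m,seed):
    n,l=cv2.connectedComponents(m.astype(np.uint8),connectivity=4); return l==l[seed]
def rect(m,nm):
    P=W[m][:,:2].astype(np.float32); print(nm,cv2.minAreaRect(P),P.mean(0),len(P), W[m][:,2].mean())
mm=lambda m:cv2.morphologyEx(m.astype(np.uint8),cv2.MORPH_OPEN,np.ones((3,3)))>0
b=comp(mm((z>48)&(z<82)),(190,170)); rect(b,"block")
rk=comp(mm((z>60.5)&b),(190,188)); rect(rk,"rocker")
f=comp(mm((z>45)),(210,300)); rect(f,"photo")
deck=f&(z<70)&(W[...,0]<520); rect(deck,"deck")
h=f&(z>74)&(z<86); rect(h,"housing")
print("keys")
v,u=np.where(f&(z>57.5)&(z<70)&(W[...,0]<505)); 
k=(f&(z>58.5)&(z<70)&(W[...,0]<505)).astype(np.uint8)
n,l,s,c=cv2.connectedComponentsWithStats(k)
for i in range(1,n):
    if s[i,4]>8: print(c[i],s[i],W[l==i].mean(0))
# lid
lm=mm((z>92)&f); P=W[lm]; rect(lm,"lid")
A=np.c_[P[:,:2],np.ones(len(P))]; co=np.linalg.lstsq(A,P[:,2],rcond=None)[0]; print(co, np.arctan(np.hypot(*co[:2])),P.min(0),P.max(0))
E
```

```text
block ((545.8694458007812, 190.05111694335938), (170.23765563964844, 120.1877212524414), 11.092378616333008) [544.  188.8] 2667 56.89749317287082
rocker ((544.8161010742188, 189.5715789794922), (78.06976318359375, 39.42327117919922), 10.737543106079102) [547.  189.6] 392 67.32727408998187
photo ((554.6763305664062, -204.4815673828125), (242.31011962890625, 279.3240661621094), 86.61202239990234) [ 549.9 -200.2] 8530 78.07032002123572
deck ((470.13922119140625, -199.4180145263672), (242.4443817138672, 110.0351791381836), 86.83828735351562) [ 467.3 -201.1] 3300 51.1969466165362
housing ((609.1744995117188, -207.67669677734375), (242.06976318359375, 170.62339782714844), 86.74455261230469) [ 591.3 -198.9] 3079 79.9865029927775
keys
[295. 218.] [292 215   7   7  49] [ 469.8 -112.6   63.9]
[317.  219.9] [314 217   7   7  43] [ 466.2 -172.4   64.3]
[350.5 222.7] [341 218  20  10 162] [ 461.  -263.7   63.9]
lid ((632.8604125976562, -208.61117553710938), (151.82591247558594, 94.73664093017578), 86.32688903808594) [ 629.  -207.1] 1701 130.87443413541763
[ -0.7   0.  602.3] 0.6350675784696588 [ 582.7 -286.5   92.1] [ 683.4 -131.3  162.4]
```

View pics/top_pho.png

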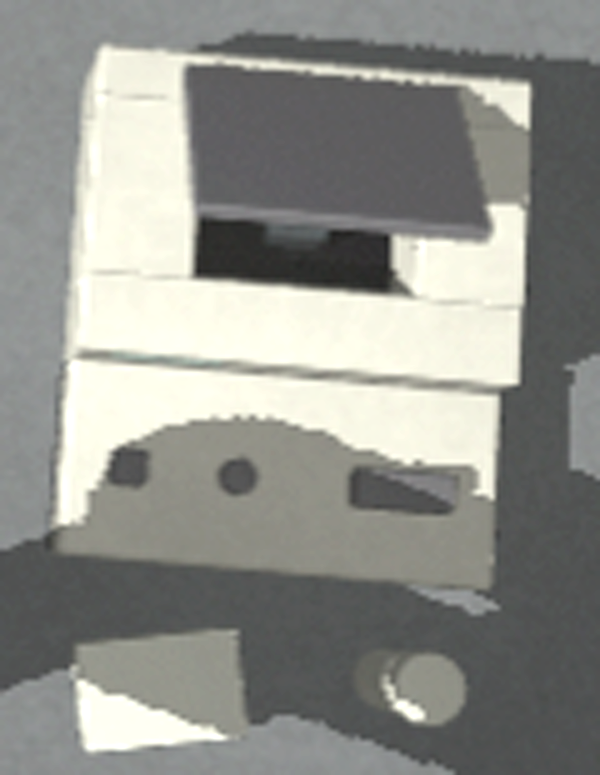

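View pics/top_blk.png

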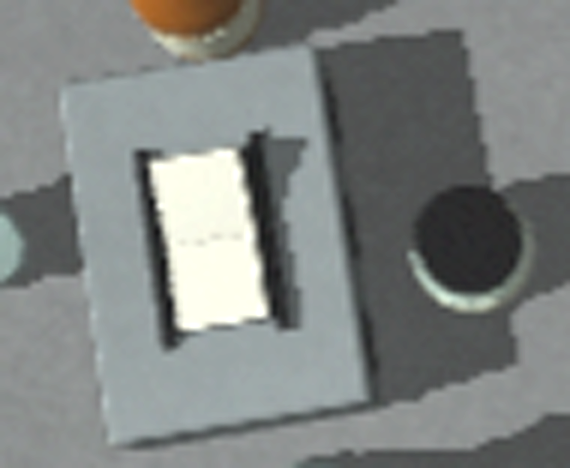

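```bash
cat >> h.py <<'E'
from scipy.spatial.transform import Rotation as Ro
def rel(target,yaw_deg):
    s=sensors.observe(); q=s["tcp_rot"]; R=Ro.from_quat([q[1],q[2],q[3],q[0]])
    y=np.radians(yaw_deg)  # tool x direction in world
    T=Ro.from_matrix(np.array([[np.cos(y),np.sin(y),0],[np.sin(y),-np.cos(y),0],[0,0,-1]]))
    d=R.inv().apply(np.array(target)-s["tcp_pos"])
    rv=(R.inv()*T).as_rotvec()
    print("t",round(s["time_s"],2),"pos",s["tcp_pos"].round(1),"F",s["ft_force"].round(1),"w",round(s["grip_width"],1))
    print("rot",rv.round(3),"shift",d.round(1))
E
python3 - <<'E'
from h import *
rel([573.3,195.2,250],101)
E
```

```text
t 2.5 pos [176.  521.1 302.7] F [0.4 0.8 0.8] w 92.8
rot [ 0.     0.    -0.518] shift [-181.6  480.7   52.7]
```

Call:
servo_tool(
  plan=[
    [[0, 0, -0.08, -28, 74, 0, 0], [0, 0, -0.16, -42, 111, 0, 0], [0, 0, -0.24, -56, 148, 0, 0], [0, 0, -0.32, -70, 185, 0, 0], [0, 0, -0.4, -84, 222, 0, 0], [0, 0, -0.46, -98, 259, 0, 0], [0, 0, -0.518, -112, 296, 0, 0], [0, 0, -0.518, -124, 330, 0, 0]],
  ],
  newtons=10,
)

```text
time_s: 3.17
tcp_pos: [435.2, 308.3, 303.0]
tcp_rot: [0.0, 0.635, 0.773, 0.0]
ft_force: [1.5, 1.2, 0.9]
grip_width: 44.0
```

```bash
python3 - <<'E'
from h import *
rel([573.3,195.2,250],101)
E
```

```text
t 3.17 pos [435.2 308.3 303. ] F [1.5 1.2 0.9] w 44.0
rot [ 0.    -0.     0.003] shift [-137.8  113.5   53. ]
```

Call:
servo_tool(
  plan=[
    [[0, 0, 0, -30, 25, 10, 0], [0, 0, 0, -58, 48, 25, 0], [0, 0, 0, -86, 71, 40, 0], [0, 0, 0, -112, 93, 50, 0], [0, 0, 0, -130, 107, 53, 0], [0, 0, 0, -137, 113, 53, 0], [0, 0, 0, -137, 113, 53, 0], [0, 0, 0, -137, 113, 53, 0]],
  ],
)

```text
time_s: 3.83
tcp_pos: [570.7, 197.5, 249.9]
tcp_rot: [-0.0, 0.636, 0.771, 0.0]
ft_force: [-0.3, -0.3, 0.7]
grip_width: 0.2
```

```bash
python3 - <<'E'
from h import *
rel([573.3,195.2,250],101)
p,d=read_camera("wrist"); cv2.imwrite("pics/w1.png",p[:,:,::-1])
c=calibration("wrist"); W=world(d,c); np.savez("w1.npz",W=W)
for c in("wrist",):
  for t in ("rocker","rocker_end"): print(t,finder.boxes_of(c,t))
z=W[...,2]; ok=(z>48)&(z<85)&(np.hypot(W[...,0]-546,W[...,1]-190)<60)
r=ok&(z>60.5); r=cv2.morphologyEx(r.astype(np.uint8),cv2.MORPH_OPEN,np.ones((5,5)))>0
print(cv2.minAreaRect(W[r][:,:2].astype(np.float32)),W[r].mean(0),W[r][:,2].max())
E
```

```text
t 3.83 pos [570.7 197.5 249.9] F [-0.3 -0.3  0.7] w 0.2
rot [-0.    -0.001 -0.   ] shift [-2.7  2.1 -0.1]
rocker [{'location': [547.3, 191.0, 61.9], 'conf': 0.66}, {'location': [530.0, 186.2, 52.3], 'conf': 0.64}, {'location': [453.0, -72.3, 3.3], 'conf': 0.33}, {'location': [542.5, 79.8, 58.4], 'conf': 0.25}]
rocker_end [{'location': [545.7, 191.4, 66.3], 'conf': 0.79}, {'location': [547.5, 316.4, 47.8], 'conf': 0.4}]
((544.6262817382812, 190.85696411132812), (78.31244659423828, 40.0399169921875), 11.42668628692627) [544.21190022 190.98124417  67.30350186] 79.21094185352878
```

View pics/w1.png

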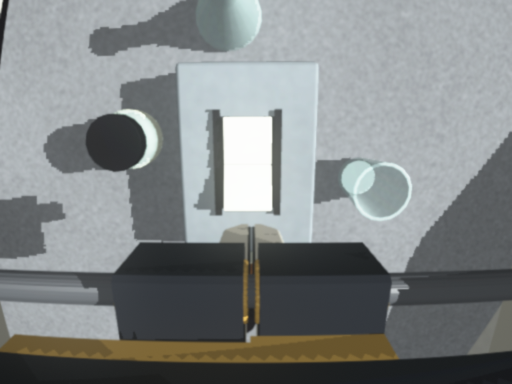

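Call:
servo_tool(
  plan=[
    [[0, 0, 0, -2, 1.7, 25, 0], [0, 0, 0, -2, 1.7, 55, 0], [0, 0, 0, -2, 1.7, 75, 0], [0, 0, 0, -2, 1.7, 83, 0], [0, 0, 0, -2, 1.7, 83, 0]],
  ],
)

```text
time_s: 4.4
tcp_pos: [571.3, 196.3, 165.2]
tcp_rot: [-0.001, 0.635, 0.772, -0.001]
ft_force: [0.2, 0.7, -0.4]
grip_width: 0.7
```

Call:
servo_tool(
  plan=[
    [[0, 0, 0, 0, 0, 4, 0], [0, 0, 0, 0, 0, 8, 0], [0, 0, 0, 0, 0, 11, 0], [0, 0, 0, 0, 0, 14, 0], [0, 0, 0, 0, 0, 17, 0], [0, 0, 0, 0, 0, 18, 0], [0, 0, 0, 0, 0, 18, 0]],
  ],
)

```text
time_s: 4.98
tcp_pos: [573.1, 195.3, 148.7]
tcp_rot: [-0.0, 0.636, 0.772, -0.0]
ft_force: [0.7, 2.0, 2.3]
grip_width: 0.3
```

Call:
servo_tool(
  plan=[
    [[0, 0, 0, 0, 0, 1, 0], [0, 0, 0, 0, 0, 2, 0], [0, 0, 0, 0, 0, 3, 0], [0, 0, 0, 0, 0, 3, 0]],
  ],
)

```text
time_s: 5.32
tcp_pos: [573.2, 195.3, 147.3]
tcp_rot: [0.0, 0.636, 0.772, 0.0]
ft_force: [-1.0, -0.2, 12.9]
grip_width: 0.4
```

Call:
servo_tool(
  plan=[
    [[0, 0, 0, 0, 0, 1, 0], [0, 0, 0, 0, 0, 1, 0], [0, 0, 0, 0, 0, 1, 0]],
  ],
)

```text
time_s: 5.57
tcp_pos: [573.2, 195.3, 147.2]
tcp_rot: [0.001, 0.636, 0.772, 0.0]
ft_force: [-4.0, -0.6, 18.5]
grip_width: 0.4
```

Call:
servo_tool(
  plan=[
    [[0, 0, 0, 0, 0, -10, 0], [0, 0, 0, 0, 0, -45, 0], [0, 0, 0, 0, 0, -85, 0], [0, 0, 0, 0, -20, -120, 0], [0, 0, 0, 0, -60, -130, 0], [0, 0, 0, 0, -100, -130, 0], [0, 0, 0, 0, -100, -130, 0], [0, 0, 0, 0, -100, -130, 0]],
  ],
)

```text
time_s: 6.23
tcp_pos: [472.0, 176.1, 274.3]
tcp_rot: [-0.001, 0.636, 0.772, -0.001]
ft_force: [-0.0, -0.4, -0.0]
grip_width: 0.1
```

```bash
python3 - <<'E'
from h import *
np.set_printoptions(suppress=True,precision=1)
for cam in ("top","wrist"):
    p,d=read_camera(cam); W=world(d,calibration(cam))
    cv2.imwrite(f"pics/{cam}2.png",p[:,:,::-1])
    a=np.radians(11.2); dx=W[...,0]-545.3; dy=W[...,1]-190.4
    X=dx*np.cos(a)+dy*np.sin(a); Y=-dx*np.sin(a)+dy*np.cos(a)
    for x in range(-36,40,8):
        m=(abs(X-x)<4)&(abs(Y)<13); print(cam,x,m.sum(),np.nanmedian(W[m][:,2]) if m.any() else None)
# lid
c=np.array([554.7,-204.5]);ex=np.array([.998,-.058])
rel([c[0]+55*ex[0],c[1]+55*ex[1],270],86.6)
E
```

```text
top -36 50 578.2643697869473
top -28 0 None
top -20 0 None
top -12 0 None
top -4 15 63.093616387929416
top 4 21 62.811630729921035
top 12 22 62.78282674714734
top 20 25 63.38188134785392
top 28 29 63.17159123549539
top 36 28 62.17054143422316
wrist -36 194 55.890713110363336
wrist -28 12 56.2495314339365
wrist -20 0 None
wrist -12 0 None
wrist -4 0 None
wrist 4 0 None
wrist 12 0 None
wrist 20 0 None
wrist 28 0 None
wrist 36 0 None
t 6.33 pos [475.3 176.3 274.8] F [-0.4 -1.  -0.1] w 0.1
rot [0.  0.  0.3] shift [-402.6   58.5    4.8]
```

Call:
servo_tool(
  plan=[
    [[0, 0, 0.04, -35, 5, -5, 0], [0, 0, 0.08, -75, 11, -5, 0], [0, 0, 0.12, -115, 17, -5, 0], [0, 0, 0.16, -155, 23, -5, 0], [0, 0, 0.2, -195, 29, -5, 0], [0, 0, 0.24, -235, 35, -5, 0], [0, 0, 0.28, -275, 41, -5, 0], [0, 0, 0.3, -305, 46, -5, 0]],
  ],
)

```text
time_s: 7.0
tcp_pos: [580.4, -118.3, 278.8]
tcp_rot: [0.0, 0.745, 0.667, -0.0]
ft_force: [0.1, -0.5, -0.3]
grip_width: 0.2
```

```bash
python3 - <<'E'
from h import *
rel([609.6,-207.7,270],86.6)
E
```

```text
t 7.0 pos [ 580.4 -118.3  278.8] F [ 0.1 -0.5 -0.3] w 0.2
rot [-0.     0.001 -0.052] shift [-85.6  39.    8.9]
```

Call:
servo_tool(
  plan=[
    [[0, 0, -0.05, -28, 13, 0, 0], [0, 0, -0.05, -58, 26, 0, 0], [0, 0, -0.05, -82, 37, 0, 0], [0, 0, -0.05, -83, 37, 0, 0], [0, 0, -0.05, -83, 37, 0, 0]],
  ],
)

```text
time_s: 7.42
tcp_pos: [607.1, -202.9, 278.1]
tcp_rot: [-0.001, 0.728, 0.685, -0.0]
ft_force: [-0.8, 0.9, -0.2]
grip_width: 0.3
```

```bash
python3 - <<'E'
from h import *
rel([609.6,-207.7,235],86.6)
E
```

```text
t 7.42 pos [ 607.1 -202.9  278.1] F [-0.8  0.9 -0.2] w 0.3
rot [-0.002 -0.001 -0.001] shift [-4.6  2.8 43.1]
```

Call:
servo_tool(
  plan=[
    [[0, 0, 0, -4.5, 2.5, 15, 0], [0, 0, 0, -4.5, 2.5, 32, 0], [0, 0, 0, -4.5, 2.5, 42, 0], [0, 0, 0, -4.5, 2.5, 50, 0], [0, 0, 0, -4.5, 2.5, 58, 0], [0, 0, 0, -4.5, 2.5, 65, 0], [0, 0, 0, -4.5, 2.5, 72, 0], [0, 0, 0, -4.5, 2.5, 78, 0]],
  ],
)

```text
time_s: 8.08
tcp_pos: [608.5, -205.2, 201.6]
tcp_rot: [0.0, 0.727, 0.686, 0.0]
ft_force: [-1.4, -0.0, 2.8]
grip_width: 0.7
```

Call:
servo_tool(
  plan=[
    [[0, 0, 0, 0, 0, 5, 0], [0, 0, 0, 0, 0, 10, 0], [0, 0, 0, 0, 0, 14, 0], [0, 0, 0, 0, 0, 18, 0], [0, 0, 0, 0, 0, 21, 0], [0, 0, 0, 0, 0, 23, 0], [0, 0, 0, 0, 0, 23, 0]],
  ],
)

```text
time_s: 8.67
tcp_pos: [608.3, -205.4, 178.1]
tcp_rot: [-0.0, 0.727, 0.686, -0.0]
ft_force: [0.5, 0.3, -0.1]
grip_width: 0.6
```

Call:
servo_tool(
  plan=[
    [[0, 0, 0, 0, 0, 2, 0], [0, 0, 0, 0, 0, 4, 0], [0, 0, 0, 0, 0, 5, 0], [0, 0, 0, 0, 0, 6, 0], [0, 0, 0, 0, 0, 6, 0]],
  ],
)

```text
time_s: 9.08
tcp_pos: [608.5, -205.4, 174.3]
tcp_rot: [0.0, 0.727, 0.686, 0.0]
ft_force: [-4.8, 1.3, 9.6]
grip_width: 0.1
```

Call:
servo_tool(
  plan=[
    [[0, 0, 0, 0, 0, 1.5, 0], [0, 0, 0, 0, 0, 1.5, 0], [0, 0, 0, 0, 0, 1.5, 0]],
  ],
)

```text
time_s: 9.33
tcp_pos: [608.4, -205.4, 174.2]
tcp_rot: [0.001, 0.727, 0.686, 0.0]
ft_force: [-6.8, 2.1, 17.4]
grip_width: 0.5
```

Call:
servo_tool(
  plan=[
    [[0, 0, 0, 0, 0, -8, 0], [0, 0, 0, 0, 0, -35, 0], [0, 0, 0, 0, -25, -60, 0], [0, 0, 0, 0, -65, -65, 0], [0, 0, 0, 0, -105, -65, 0], [0, 0, 0, -15, -140, -65, 0], [0, 0, 0, -40, -140, -65, 0], [0, 0, 0, -40, -140, -65, 0]],
  ],
)

```text
time_s: 10.0
tcp_pos: [464.9, -239.8, 236.6]
tcp_rot: [0.001, 0.728, 0.685, -0.001]
ft_force: [1.2, -0.1, 0.5]
grip_width: 0.6
```

```bash
python3 - <<'E'
from h import *
np.set_printoptions(suppress=True,precision=1)
for cam in ("top","scene","wrist"):
    p,d=read_camera(cam); W=world(d,calibration(cam))
    cv2.imwrite(f"pics/{cam}3.png",p[:,:,::-1])
    a=np.radians(-3.35); dx=W[...,0]-554.7; dy=W[...,1]+204.5
    X=dx*np.cos(a)+dy*np.sin(a); Y=-dx*np.sin(a)+dy*np.cos(a)
    for x in (10,30,50,70,90,110):
        m=(abs(X-x)<5)&(abs(Y)<70)&(W[...,2]<170); print(cam,x,m.sum(),np.nanmedian(W[m][:,2]) if m.any() else None)
    if cam=="wrist":
        for x,y in((-90,-65),(-90,25),(-90,85)):
            k=(W[...,2]>58)&(W[...,2]<70)&(np.hypot(X-x,Y-y)<35)&(X<-60); print(k.sum(), cv2.minAreaRect(W[k][:,:2].astype(np.float32)) if k.any() else None,W[k].mean(0))
rel([461.1,-264,165],86.6)
E
```

```text
top 10 217 89.79181090694985
top 30 189 89.91114975150516
top 50 185 90.30922625625767
top 70 187 90.28376129590683
top 90 185 90.37791731941569
top 110 184 90.16281738886687
scene 10 116 91.42339068672942
scene 30 173 91.69942339946483
scene 50 185 91.48467184779469
scene 70 202 91.43814568353486
scene 90 190 91.49851954285667
scene 110 220 91.31341591729006
wrist 10 57 89.77429969162985
wrist 30 44 89.95187286038991
wrist 50 0 None
wrist 70 0 None
wrist 90 0 None
wrist 110 0 None
1704 ((461.10009765625, -262.031005859375), (54.567508697509766, 21.698219299316406), 86.28227996826172) [ 460.6 -261.4   63.7]
462 ((466.5077209472656, -172.5771484375), (18.821495056152344, 19.063291549682617), 2.0975053310394287) [ 466.  -172.8   63.6]
580 ((469.989013671875, -112.85895538330078), (19.99317169189453, 20.03458023071289), 86.19381713867188) [ 469.4 -113.8   63.3]
t 10.15 pos [ 466.9 -237.5  236.5] F [ 0.7 -0.1 -0.4] w 0.6
rot [0. 0. 0.] shift [-26.8  -4.3  71.5]
```

View pics/wrist3.png

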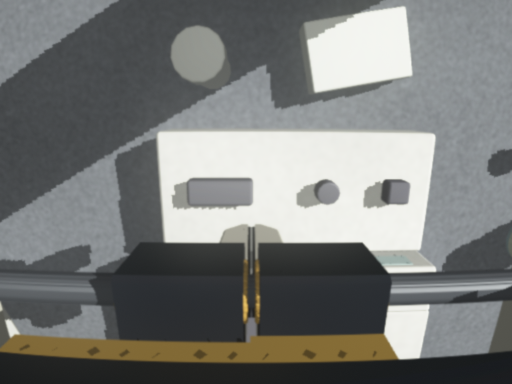

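View pics/scene3.png

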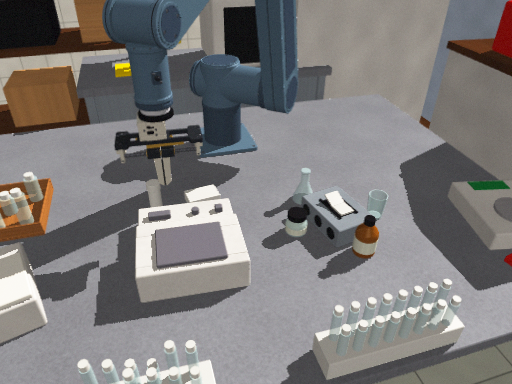

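Call:
servo_tool(
  plan=[
    [[0, 0, 0, -14, -2, 20, 0], [0, 0, 0, -25.5, -4.5, 45, 0], [0, 0, 0, -25.5, -4.5, 65, 0], [0, 0, 0, -25.5, -4.5, 74, 0], [0, 0, 0, -25.5, -4.5, 76, 0], [0, 0, 0, -25.5, -4.5, 76, 0]],
  ],
)

```text
time_s: 10.65
tcp_pos: [460.9, -261.7, 159.9]
tcp_rot: [-0.001, 0.727, 0.687, 0.0]
ft_force: [0.0, -0.2, -0.4]
grip_width: 0.4
```

```bash
python3 - <<'E'
from h import *
rel([461.1,-263,142],86.6)
E
```

```text
t 10.65 pos [ 460.9 -261.7  159.9] F [ 0.  -0.2 -0.4] w 0.4
rot [-0.001 -0.001  0.003] shift [-1.3  0.3 17.9]
```

Call:
servo_tool(
  plan=[
    [[0, 0, 0, -0.5, 0, 4, 0], [0, 0, 0, -0.5, 0, 8, 0], [0, 0, 0, -0.5, 0, 11, 0], [0, 0, 0, -0.5, 0, 14, 0], [0, 0, 0, -0.5, 0, 16, 0], [0, 0, 0, -0.5, 0, 18, 0], [0, 0, 0, -0.5, 0, 18, 0], [0, 0, 0, -0.5, 0, 18, 0]],
  ],
)

```text
time_s: 11.32
tcp_pos: [460.8, -263.0, 142.7]
tcp_rot: [0.0, 0.727, 0.686, 0.0]
ft_force: [1.5, 0.6, 4.2]
grip_width: 0.4
```

Call:
servo_tool(
  plan=[
    [[0, 0, 0, 0, 0, 1, 0], [0, 0, 0, 0, 0, 2, 0], [0, 0, 0, 0, 0, 3, 0], [0, 0, 0, 0, 0, 3, 0], [0, 0, 0, 0, 0, 3, 0]],
  ],
)

```text
time_s: 11.73
tcp_pos: [460.8, -263.0, 142.0]
tcp_rot: [0.001, 0.727, 0.686, 0.0]
ft_force: [-4.0, 5.3, 24.3]
grip_width: 0.3
```

Clearly bottomed out: 24 N at tip height 58 mm. Release it.

Call:
servo_tool(
  plan=[
    [[0, 0, 0, 0, 0, -6, 0], [0, 0, 0, 0, 0, -14, 0], [0, 0, 0, 0, 0, -40, 0], [0, 0, 0, 0, 0, -80, 0], [0, 0, 0, 0, 0, -110, 0], [0, 0, 0, 0, 0, -130, 0], [0, 0, 0, 0, 0, -130, 0], [0, 0, 0, 0, 0, -130, 0]],
  ],
)

```text
time_s: 12.4
tcp_pos: [460.4, -263.2, 270.0]
tcp_rot: [0.001, 0.727, 0.686, -0.0]
ft_force: [1.5, 1.2, 0.4]
grip_width: 0.7
```

Call:
servo_tool(
  plan=[
    [[0, 0, 0, 35, 0, 0, 0], [0, 0, 0, 75, 0, 0, 0], [0, 0, 0, 115, 0, 0, 0], [0, 0, 0, 150, 0, 0, 0], [0, 0, 0, 180, 0, 0, 0], [0, 0, 0, 200, 0, 0, 0], [0, 0, 0, 200, 0, 0, 0], [0, 0, 0, 200, 0, 0, 0]],
  ],
)

```text
time_s: 13.07
tcp_pos: [471.1, -62.3, 267.6]
tcp_rot: [-0.001, 0.726, 0.687, -0.001]
ft_force: [0.3, -0.6, -0.4]
grip_width: 0.2
```

```bash
python3 - <<'E'
from h import *
np.set_printoptions(suppress=True,precision=1)
W0=np.load("top.npz")["W"]
def med(W,c,a,x,y,rx,ry):
    a=np.radians(a); dx=W[...,0]-c[0]; dy=W[...,1]-c[1]
    X=dx*np.cos(a)+dy*np.sin(a); Y=-dx*np.sin(a)+dy*np.cos(a)
    m=(abs(X-x)<rx)&(abs(Y-y)<ry)&(W[...,2]<170); return m.sum(), np.nanmedian(W[m][:,2]) if m.any() else None
for cam in ("top","scene"):
    p,d=read_camera(cam); W=world(d,calibration(cam)); cv2.imwrite(f"pics/{cam}4.png",p[:,:,::-1])
    ph=(554.7,-204); bl=(545.3,190.4)
    print(cam,"rocker",[med(W,bl,11.2,x,0,4,13) for x in(-28,-12,12,28,36)])
    print("lid",[med(W,ph,-3.35,x,0,5,60) for x in(15,55,110)])
    print("keys",[med(W,ph,-3.35,-90,y,5,w) for y,w in((-65,20),(25,5),(85,5))])
    if cam=="top":
        for n in ["flask","capped_tube","cuvette_box","amber_bottle","jar","beaker"]:
            r=finder.boxes_of(cam,n); print(n,r[0]["location"] if r else None)
print(sensors.observe()["time_s"],sensors.observe()["tcp_pos"])
E
```

```text
top rocker [(np.int64(27), np.float64(75.78557305647114)), (np.int64(29), np.float64(68.00712999518143)), (np.int64(27), np.float64(62.09126165486817)), (np.int64(30), np.float64(62.5777954740819)), (np.int64(29), np.float64(63.70147521296911))]
lid [(np.int64(0), None), (np.int64(120), np.float64(90.13511768020348)), (np.int64(155), np.float64(89.85647538334561))]
keys [(np.int64(8), np.float64(62.92041572814791)), (np.int64(0), None), (np.int64(0), None)]
flask [419.9, 142.5, 32.9]
capped_tube [359.8, -263.7, 88.5]
cuvette_box [353.8, -127.2, 28.8]
amber_bottle [657.5, 198.9, 73.1]
jar [547.8, 72.2, 63.9]
beaker [547.3, 313.5, 39.4]
scene rocker [(np.int64(27), np.float64(76.80408741338562)), (np.int64(25), np.float64(69.79292929989268)), (np.int64(16), np.float64(64.4494570523224)), (np.int64(16), np.float64(64.1522381925582)), (np.int64(32), np.float64(63.345749524806195))]
lid [(np.int64(145), np.float64(91.58730349072385)), (np.int64(159), np.float64(91.32307471631795)), (np.int64(178), np.float64(91.27660164365042))]
keys [(np.int64(33), np.float64(65.89646563341759)), (np.int64(6), np.float64(65.17932000688145)), (np.int64(8), np.float64(65.93001971480211))]
13.4667 [471.9 -64.1 269.1]
```

View pics/top4.png

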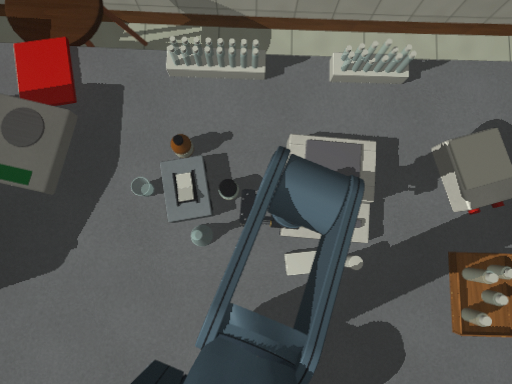

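```bash
python3 -c "
from cell import ticket
print(ticket.sign_off())"
```

```text
the job is handed in; nothing more can be done
None
```

The reading was taken in the order asked and the job is handed in, at about 13.5 s of the 56 s allowed. I pressed each part with closed fingertips until it reached its stop.

| Part | Force at the stop | Last camera check |
|---|---|---|
| Rocker | 18 N | On: the pressed half lies level at about 63 mm and the other half is up at about 76 mm |
| Lid | 17 N | Shut: flat at 90 mm |
| Long key | 24 N, fingertips at 58 mm | Up again at about 64 mm |

- **Other two keys:** they were not touched and still stand at about 65 mm in the scene camera. The top camera could not see them at the end because the arm was in the way.
- **Loose things:** the flask, bottle, jar and beaker were found within about 2.5 mm of where they started. The capped tube and cuvette box read about 5 mm off, but the arm partly hid them. I put that down to the view, since the gripper stayed well above both.
- **Arm:** it was left clear of everything, with no force on the tool.

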